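# Load the coil tester and click its selector to the fifth step

### The job

Lift the ignition coil out of the open bin, leaving the piston in there, and set it down the right way up in the middle of the rubber pad on the coil tester. Then turn the tester's selector knob anticlockwise all the way back to its off stop, and from there exactly five clicks clockwise; the knob has no scale, so count the clicks, and never let it run past the fifth.

Things in the scene. Friction and masses are not known exactly. Their poses are not given: they have to be found in the camera images.
- tester: Fixed grey bench tester, 230 mm deep (x), 200 mm wide (y), 100 mm high; origin under its centre on the bench, x away from the front, z up. Front panel: from a 30 mm high lip at x = -110 mm it rises at 35 degrees from level, facing the robot, to z = 100 at x = -10; behind is a flat deck at z = 100 with the pad and two 18 mm high black terminals (x = 106, y = +-85).
- pad (a point): Centre of the top face of the black rubber pad (100 x 100 mm) on the tester's deck, 103 mm above the bench; axes as the tester's.
- dial_grip (a point): Point on the selector knob's axis at a good height to grip, 31 mm out from the sloping panel. z: turning axis, straight out of the panel (leaning 35 degrees from vertical to the front). x: along the knob's grip bar to its pointer end (white line), turning with the knob. Bar 64 mm long (x), 14 mm wide (y), from 22 mm below this point (top of a 62 mm round skirt) to 11 mm above it.
- dial (a joint): Selector knob, rad, growing clockwise seen from outside. Detents every 0.524 rad: 0 off, 2.618 fifth click, 4.19 eighth and last. Leaving a detent takes 0.3 to 0.4 N m, falling to nothing half-way, then it snaps into the next; let go it settles in the nearest. Hard stop 0.10 rad anticlockwise of off. Starts on click 1, 2 or 3. At off it points up the slope at a small white dot.
- bin_in (a point): Centre of the inner floor (4 mm above the bench) of a fixed open dark steel bin, 222 x 172 mm outside (x, y), 50 mm high, walls 4 mm; axes along its sides. The coil lies towards its -x end, the piston towards its +x end.
- coil_mid (a point): Middle of the ignition coil's body, 20 mm above its underside: a black block 35 x 56 x 40 mm (x, y, z). A round 12 mm snout at that height sticks out 28 mm in -x; a foot 3 mm thick, 12 mm wide, runs along y under it, 10 mm out at each end. About 0.15 to 0.3 kg. Pinch across the 56 mm, tips above the foot.
- piston_mid (a point): Middle of a loose light-metal piston standing in the bin, 47 mm in diameter, 48 mm high.
Mind the look-alikes: they are no part of the job. What is meant by the part that bears coil_mid is not red, and is the larger of those in its own colour. What is shaped like the part that bears piston_mid but purple is not meant.

How it is judged:
On the way, in this order (a step that is already met when the one before it is completed fails the run):
1. the coil stands upright in the middle of the pad, let go (horizontal distance between coil_mid and pad below 0.025 m and z of coil_mid in the frame of pad below 0.025 m and angle between coil_mid's own z axis and vertical below 0.15 rad and contact force between the fingers and coil below 0.1 N), for 0.2 s.
2. the knob is back at its off stop (value of joint dial below 0.15 rad), for 0.2 s.
3. the knob stands on the fifth click (value of joint dial between 2.44 and 2.8 rad), for 0.2 s.
At the end, for the whole second after the job is handed in: The knob rests on the fifth click from off (within 0.18 rad); the coil stands upright (within 0.15 rad) on the pad, the middle of its body within 25 mm of the pad's centre; the piston is still in the bin (all of step 3 and horizontal distance between coil_mid and pad below 0.025 m and z of coil_mid in the frame of pad between 0.012 and 0.025 m and angle between coil_mid's own z axis and vertical below 0.15 rad and horizontal distance between piston_mid and bin_in below 0.13 m and height (world z) of piston_mid below 0.06 m); the robot touches nothing.
It fails at once if the knob is turned past the fifth click (value of joint dial above 2.9 rad).
It fails at once if the coil is dropped onto the tester from a height (horizontal distance between coil_mid and pad below 0.09 m and z of coil_mid in the frame of pad above 0.05 m and contact force between the fingers and coil below 0.05 N).
It fails at once if the piston is taken or knocked out of the bin (horizontal distance between piston_mid and bin_in above 0.13 m or height (world z) of piston_mid above 0.08 m).
It also fails if it takes over 72 s, if anything falls off the work surface, if the arm or the gripper's body presses on something with over 40 N, if the wrist force passes 120 N, or if a joint passes its speed limit or range.

### The arm

A 6-joint arm with a two-finger parallel gripper is mounted at the origin on a cart in front of the work surface, level with it; the furniture and walls round the work are solid. World frame = base frame: x ahead of the robot, y to its left, z up, the work surface at z = 0. Lengths are in m, angles in rad, forces in N, time in s.
With the tool pointing down it reaches from about 0.35 to 0.775 m from the base axis. Payload 7.3 kg.
Tool frame: the origin (TCP) lies on the centre line of the jaws, within the pads' length; the fingertips stand 19 mm ahead of it and the grasp point (between the pads) is the TCP; z points along the fingers, x is the direction in which the jaws open and shut, and the axes are right-handed (so a half turn about z gives the same grasp; the last joint's range is limited). The gripper opens to 92 mm and grips with 3 to 60 N. Pads are 19 mm wide; open, the fingers measure 130 mm over their backs; the gripper's body (75 mm by 190 mm) begins 47 mm behind the grasp point.
Start: joints at [1.022, 0.342, 1.524, -0, 1.275, -0.146], TCP at [0.206, 0.483, 0.246] pointing down, gripper open.
Joint ranges: [-2.53, 2.53], [-0.77, 2.02], [0.04, 2.7], [-1, 4.14], [0.28, 2.66], [-3.11, 3.11]. Speed limits (rad/s): [2.57, 2.57, 3.14, 3.14, 3.14, 3.14].

### API

Orientations are given as a unit quaternion [w, x, y, z].
In Python, from station import manip, capture gives the robot as it stands.
- The arm moves only by the shell command python3 -m inch 'ROWS' [FORCE]. ROWS is JSON, a list of rows, each a list of 7 numbers: the shift along the world's x, y, z in m, then the turn, a rotation vector about the world's x, y, z in degrees, then the finger opening in m, from 0 to 0.0918. In form: [[x, y, z, wx, wy, wz, jaw], ...]. A call has 1 to 12 rows; each row shifts and turns the commanded pose from where the row before left it; what a row does not reach is not made up. A row lasts 1/8 s, in which the tool goes at most 62.5 mm and 10.7 degrees, less where a joint would pass 70% of its speed; a pose out of reach is approached as far as the arm can. A call with a gripper value outside its range is refused whole. The fingers move at their own pace and stop on an object; FORCE is the grip in N (left out, the last holds). Time passes only in rows, so rows that do not move let the fingers close. It gives the time, the measured TCP pose, the force and the opening at its end, in the units of the state.
- manip.get_state(): the state, without advancing time (a new reading comes with each control period).
- capture(name): name is "side" or "top"; returns a dict with "frame" (400x640x3 uint8, red, green, blue), "intrinsics" (3x3 intrinsics, pixels), "eye" and "attitude" of the camera in the world. Camera axes: x right, y up, looking along -z (the intrinsics and any distortion apply to the point x, -y, -z); pixel columns grow to the right and rows downward; lengths in m; the calibration is good to about 2 mm. A picture is of the moment at which its call begins. There is no depth.
- manip.job_done(): hands the job in, once; it reports no verdict.
The state is a dict: "time_s": time; "qpos": joint angles; "joint_vel": joint speeds; "effort": joint torques, N m; "position": TCP position; "eef_rot": TCP orientation; "wrist_force": force on the tool from outside, world axes, zero at the start; "moment": the same for the moment, N m; "gripper_width": finger opening in m.
Only numpy, scipy, OpenCV 4.12 (cv2) and the standard library are available. Lean on these libraries where they do the work, as an engineer would, in place of code of your own. Each camera call takes 0.05 s, during which the arm holds its last target. There are 200 camera calls.

## Working session

There is one attempt and no reset: what is moved stays moved. The work goes in short steps, Python scripts to look and compute and a shell command to move; the robot and the scene stay as the last step left them, time stands still between calls to the robot, and variables do not carry over. Pictures are saved under pics/ and viewed, on a budget of 10 in all, crops included, one or two more only if the job needs it, and the job is handed in when it is done.

```bash
mkdir -p pics; ls; cat > h.py <<'E'
import numpy as np,cv2
from scipy.spatial.transform import Rotation as R
from station import manip,capture
def rot(c):
    a=np.array(c["attitude"],float)
    return a if a.shape==(3,3) else R.from_quat(a[[1,2,3,0]]).as_matrix()
def ray(c,u,v):
    K=np.array(c["intrinsics"]);d=np.linalg.inv(K)@[u,v,1]
    return rot(c)@(d*[1,-1,-1])
def atz(c,u,v,z):
    e=np.array(c["eye"]);d=ray(c,u,v);return e+d*(z-e[2])/d[2]
def proj(c,p):
    q=(rot(c).T@(np.array(p)-c["eye"]))*[1,-1,-1];q=np.array(c["intrinsics"])@q;return q[:2]/q[2]
E
python3 - <<'E'
from h import *
import pickle
print(manip.get_state())
for n in("side","top"):
    c=capture(n);cv2.imwrite(f"pics/{n}0.png",c["frame"][:,:,::-1]);pickle.dump(c,open(n+"0.pkl","wb"))
    print(n,{k:v for k,v in c.items() if k!="frame"})
E
```

```text
pics
{'time_s': 0.0, 'qpos': array([ 1.02200309e+00,  3.42723281e-01,  1.52502504e+00, -7.10615952e-06,
        1.27541828e+00, -1.45994643e-01]), 'joint_vel': array([-2.74487549e-04,  3.66827322e-04,  6.46827231e-04,  8.69425762e-04,
       -4.83140152e-05, -8.52973949e-04]), 'effort': array([-4.29802794e-04, -4.31228828e+01, -2.44219851e+01,  7.17144390e-02,
        5.59333863e-02, -1.47729434e-04]), 'position': array([0.20557124, 0.48265723, 0.24504186]), 'eef_rot': array([ 3.36858118e-04,  8.34263663e-01,  5.51365144e-01, -7.11239984e-04]), 'wrist_force': array([-0.26172328, -0.54021806,  0.31418657]), 'moment': array([-0.03279005, -0.04742115,  0.0551897 ]), 'gripper_width': 0.09193151214662841}
side {'intrinsics': array([[389.43015731,   0.        , 323.30839387],
       [  0.        , 389.43015731, 195.40441807],
       [  0.        ,   0.        ,   1.        ]]), 'eye': array([ 0.40767436, -1.01734396,  0.76481403]), 'attitude': array([ 0.88640782,  0.45746772, -0.02814927, -0.06490057])}
top {'intrinsics': array([[461.13435201,   0.        , 312.36183977],
       [  0.        , 461.13435201, 200.7821244 ],
       [  0.        ,   0.        ,   1.        ]]), 'eye': array([ 0.23769607, -0.0995571 ,  1.43181784]), 'attitude': array([-0.69184009, -0.07415958,  0.07773335,  0.71401343])}
```

View pics/top0.png

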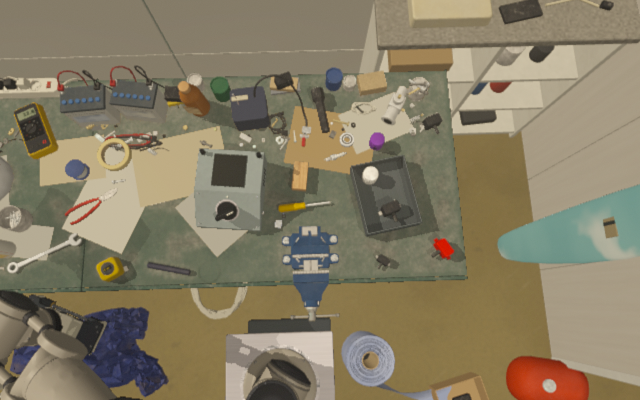

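View pics/side0.png

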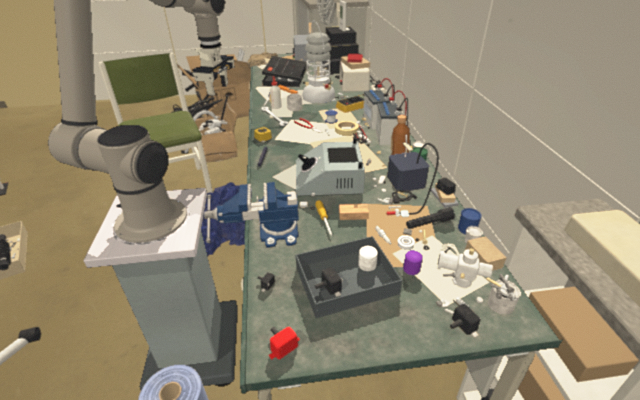

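The top view shows the tester at (230,190), its knob at (226,210) and the pad at (229,170). The bin is at (385,195), with a light piston at (370,175).

Coil candidates in the top view:
- black at (392,209), in the bin
- small black at (383,261)
- black at (431,123), on the bench
- red at (444,247)

The one in the bin fits: it is black, large, and at the -x end. The purple cylinder at (376,141) is not the piston. I'll confirm with enlarged crops.

```bash
python3 - <<'E'
from h import *
import pickle
c=pickle.load(open("top0.pkl","rb"))["frame"];s=pickle.load(open("side0.pkl","rb"))["frame"]
def cr(f,u,v,w,h,W,H): return cv2.resize(f[v:v+h,u:u+w],(W,H),interpolation=cv2.INTER_CUBIC)
a=np.hstack([cr(c,345,150,80,90,400,450),cr(c,190,143,80,90,400,450)])
b=np.hstack([cr(s,290,235,120,45,400,150),cr(c,365,105,80,30,400,150)])
cv2.imwrite("pics/c1.png",np.vstack([a,b])[:,:,::-1])
E
```

```text
(no output)
```

View pics/c1.png

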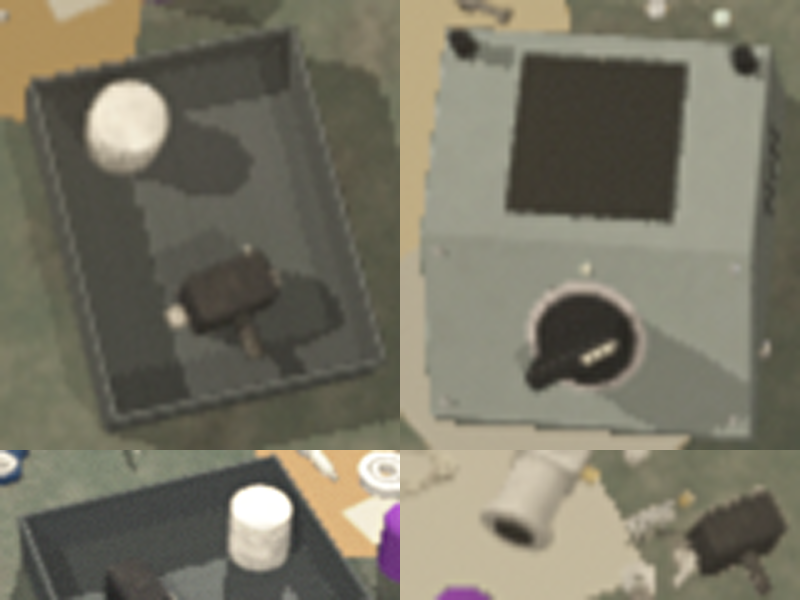

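```bash
cat > fit.py <<'E'
from h import *
import pickle
from scipy.optimize import least_squares
c=pickle.load(open("top0.pkl","rb"))
def fit(loc,px,o,x0):
    px=(np.array(px,float)+.5)/5-.5+o
    def P(s): return (R.from_euler('z',s[2]).apply(loc)+[s[0],s[1],0])
    r=least_squares(lambda s:np.ravel([proj(c,p) for p in P(s)]-px),x0)
    return r.x,np.sqrt(np.mean(r.fun**2))
sq=np.array([[1,1],[1,-1],[-1,-1],[-1,1]])
L=lambda a,b,z,cx=0:np.c_[sq*[a,b]+[cx,0],[z]*4]
b,e1=fit(L(.111,.086,.05),[(28,85),(290,30),(385,365),(110,428)],[345,150],[.4,-.3,0])
# pad centre x unknown relative to tester: fit pad directly
p,e2=fit(L(.05,.05,.103),[(122,55),(288,65),(275,220),(107,210)],[190,143],[.5,.1,0])
k,e3=fit(L(.0175,.028,.044),[(180,287),(263,252),(278,292),(195,332)],[345,150],[.4,-.3,0])
if __name__=="__main__":
    print("bin",b,e1);print("pad",p,e2);print("coil",k,e3)
    # tester: ridge z=.1 x=-.01 and lip corners
    t,e=fit(np.array([[-.01,.1,.1],[-.01,-.1,.1],[-.11,-.1,.03],[-.11,.1,.03]]),[(25,236),(363,250),(350,438),(32,418)],[190,143],[.4,.1,0]);print("tester",t,e)
    print("pad in tester",R.from_euler('z',-t[2]).apply([p[0]-t[0],p[1]-t[1],0]))
    T=R.from_euler('z',t[2]); n=T.apply([-np.sin(np.radians(35)),0,np.cos(np.radians(35))]);up=T.apply([np.cos(np.radians(35)),0,np.sin(np.radians(35))]);rt=np.cross(up,n)
    o=np.array([t[0],t[1],0])+T.apply([-.01,0,.1])
    def onpanel(q,h):
        u,v=(np.array(q)+.5)/5-.5+[190,143];d=ray(c,u,v);E=np.array(c["eye"]);return E+d*(((o+n*h-E)@n)/(d@n))
    for nm,q,h in(("dot",(186,268),0),("line in",(182,362),.042),("line out",(216,345),.042),("tail",(132,378),.042),("skirt c",(186,336),.005)):
        w=onpanel(q,h);print(nm,w.round(4),"up",((w-o)@up).round(4),"right",((w-o)@rt).round(4))
    f=cv2.resize(c["frame"],None,fx=5,fy=5,interpolation=cv2.INTER_CUBIC)
    def poly(P,col): cv2.polylines(f,[np.int32([(proj(c,q)+.5)*5-.5 for q in P])],1,col,1)
    S=lambda s,l:R.from_euler('z',s[2]).apply(l)+[s[0],s[1],0]
    poly(S(b,L(.111,.086,.05)),(255,0,0));poly(S(b,L(.107,.082,.004)),(255,160,0));poly(S(p,L(.05,.05,.103)),(255,0,0))
    for z,col in((.044,(0,255,0)),(.004,(0,255,255))): poly(S(k,L(.0175,.028,z)),col)
    poly(S(k,L(.006,.038,.007)),(255,0,255));poly(S(k,np.array([[-.0175,0,.024],[-.0455,0,.024]])),(255,255,0))
    cv2.imwrite("pics/o1.png",np.hstack([f[750:1200,1725:2125],f[715:1165,950:1350]])[:,:,::-1])
E
python3 fit.py
```

```text
bin [ 0.55267357 -0.33605333  0.18653267] 0.4107697183139853
pad [ 0.63019626  0.13475523 -0.08572365] 0.420894929767295
coil [ 0.51159859 -0.35037749  0.36255527] 0.9356625140820841
tester [ 0.57556122  0.13831001 -0.09460861] 0.6700416201178127
pad in tester [0.05472653 0.00162236 0.        ]
dot [0.5527 0.1435 0.0907] up -0.0162 right -0.0031
line in [0.4938 0.1436 0.1009] up -0.0584 right 0.0025
line out [0.5019 0.1225 0.108 ] up -0.0461 right 0.0227
tail [0.4865 0.1742 0.0938] up -0.0708 right -0.0274
skirt c [0.5154 0.1469 0.0706] up -0.0583 right -0.0028
```

View pics/o1.png

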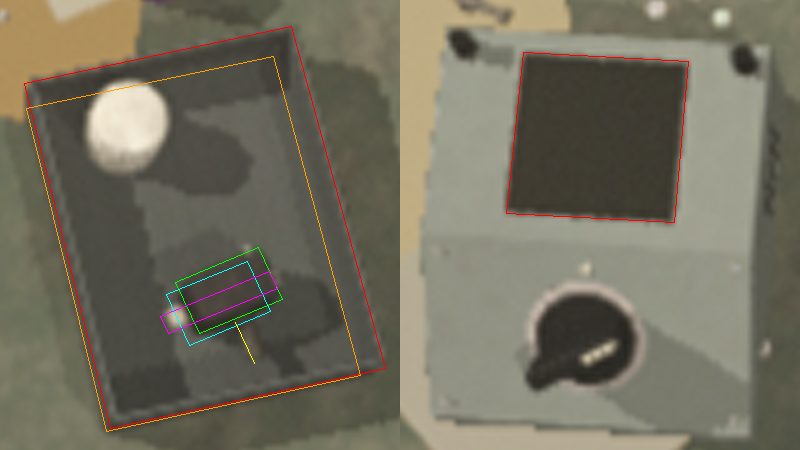

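The overlay shows the bin, pad and coil fits are good; the coil model sits about 3 mm too far left, so I take the coil at (0.511,-0.3535), yaw 0.36. The knob pointer at about 64° means click 2. I'll move above the coil now.

```bash
python3 -m inch '[[0.03,-0.048,0.01,0,0,-8.5,0.078],[0.03,-0.048,0,0,0,-8.5,0.078],[0.03,-0.048,0,0,0,-8.5,0.078],[0.03,-0.048,0,0,0,-8.5,0.078],[0.03,-0.048,0,0,0,-8.5,0.078],[0.03,-0.048,0,0,0,-8.5,0.078],[0.03,-0.048,0,0,0,-8.5,0.078],[0.03,-0.048,0,0,0,-8.5,0.078]]' 25 | tail -8; python3 -m inch '[[0.008,-0.0565,0,0,0,-8.5,0.078],[0.008,-0.0565,0,0,0,-8.5,0.078],[0.008,-0.0565,0,0,0,-8.5,0.078],[0.008,-0.0565,0,0,0,-8.5,0.078],[0.008,-0.0565,0,0,0,-8.5,0.078],[0.008,-0.0565,0,0,0,-8.5,0.078],[0.008,-0.0565,-0.02,0,0,-8.5,0.078],[0.008,-0.0565,-0.02,0,0,-8.5,0.078],[0,0,-0.05,0,0,0,0.078],[0,0,-0.03,0,0,0,0.078],[0,0,0,0,0,0,0.078]]'; python3 - <<'E'
from h import *
c=capture("top");s=capture("side");print(manip.get_state()["qpos"])
f=c["frame"][150:240,345:425];g=s["frame"][215:335,270:420]
cv2.imwrite("pics/a1.png",np.hstack([cv2.resize(f,(400,450),interpolation=2),cv2.resize(g,(400,450),interpolation=2)])[:,:,::-1])
E
```

```text
time_s: 1.1
position: [0.4464, 0.0973, 0.2556]
eef_rot: [-0.0, 1.0, -0.012, -0.0]
wrist_force: [1.4, 1.2, -0.3]
gripper_width: 0.0781
time_s: 2.48
position: [0.5084, -0.352, 0.1328]
eef_rot: [-0.0, 0.824, -0.567, -0.003]
wrist_force: [0.2, 0.3, 0.8]
gripper_width: 0.0779
[-7.28988363e-01  6.11460836e-01  1.39299213e+00 -4.27373878e-05
  1.13619922e+00  4.76550595e-01]
```

View pics/a1.png

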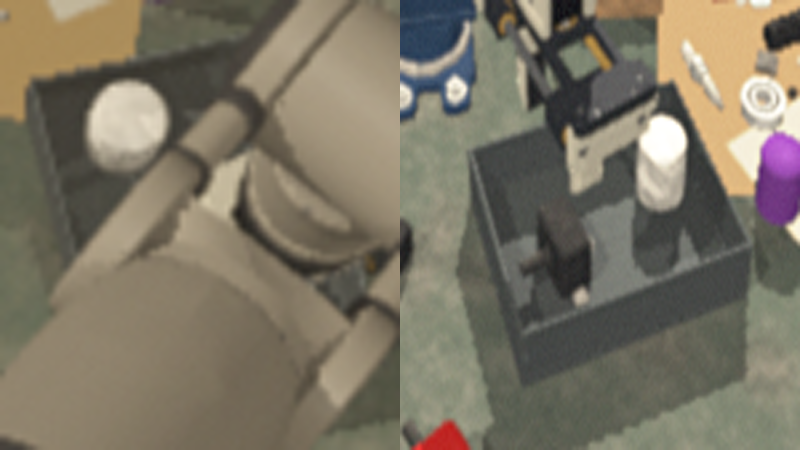

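```bash
python3 - <<'E'
from h import *
import pickle
s=pickle.load(open("side0.pkl","rb"));c=pickle.load(open("top0.pkl","rb"))
print("foot -y end",atz(s,337.9,294.2,.008)); print("foot +y end(top)",atz(c,345+35.2-.0,150+63,.008))
print("snout tip top",atz(c,345+51,150+70.5,.024),"side",atz(s,270+120/2.667,215+268/3.75,.024))
for p in([.511,-.3535,.044],[.511,-.3535,.004]): print(proj(s,p))
E
```

```text
foot -y end [ 0.52666765 -0.38573971  0.008     ]
foot +y end(top) [ 0.50282996 -0.32366438  0.008     ]
snout tip top [ 0.47470893 -0.36857545  0.024     ] side [ 0.47237758 -0.36674607  0.024     ]
[329.62068254 275.12599585]
[329.62190187 286.09408837]
```

```bash
python3 -m inch '[[0.006,-0.001,-0.03,0,0,0,0.078],[0,0,-0.03,0,0,0,0.078],[0,0,-0.025,0,0,0,0.078],[0,0,-0.016,0,0,0,0.078],[0,0,0,0,0,0,0.078],[0,0,0,0,0,0,0.04],[0,0,0,0,0,0,0.04],[0,0,0,0,0,0,0.04],[0,0,0,0,0,0,0.04],[0,0,0,0,0,0,0.04]]' 30
```

```text
time_s: 3.82
position: [0.516, -0.3542, 0.0355]
eef_rot: [0.0, 0.824, -0.567, 0.001]
wrist_force: [-0.8, 0.4, 5.7]
gripper_width: 0.0531
```

```bash
python3 -m inch '[[0,0,0.01,0,0,0,0.04],[0,0,0.02,0,0,0,0.04],[0,0,0.04,0,0,0,0.04],[0,0,0.05,0,0,0,0.04],[0,0,0.05,0,0,0,0.04],[0,0,0.04,0,0,0,0.04],[0,0,0,0,0,0,0.04]]'; python3 - <<'E'
from h import *
s=capture("side");p=manip.get_state()["position"];u,v=proj(s,p).astype(int);print(u,v,manip.get_state()["qpos"])
f=s["frame"][v-60:v+60,u-75:u+75]
cv2.imwrite("pics/a2.png",cv2.resize(f,(600,480),interpolation=2)[:,:,::-1])
E
```

```text
time_s: 4.7
position: [0.5168, -0.3549, 0.2487]
eef_rot: [0.001, 0.824, -0.567, 0.004]
wrist_force: [0.9, 0.1, -2.3]
gripper_width: 0.053
331 210 [-7.23902003e-01  5.29393192e-01  1.22478714e+00 -1.13692082e-04
  1.38505713e+00  4.81739148e-01]
```

View pics/a2.png

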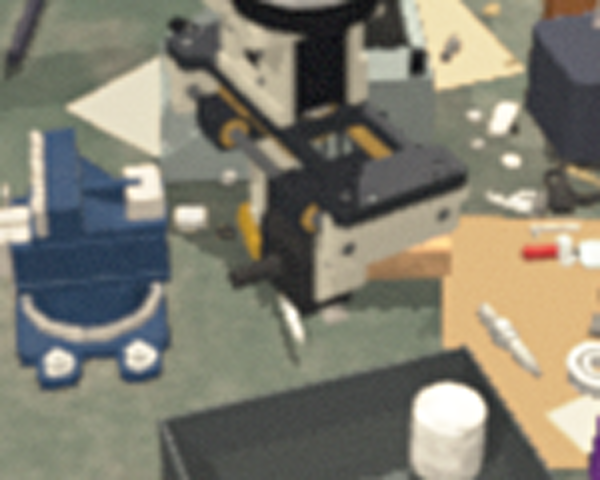

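```bash
python3 -m inch '[[0.005,0.02,0,0,0,3,0.04],[0.01,0.04,0,0,0,4,0.04],[0.012,0.05,0,0,0,5,0.04],[0.012,0.05,0,0,0,5,0.04],[0.012,0.05,0,0,0,5,0.04],[0.012,0.05,0,0,0,5,0.04],[0.012,0.05,0,0,0,5,0.04],[0.012,0.05,0,0,0,5,0.04],[0.012,0.05,0,0,0,5,0.04],[0.008,0.04,0,0,0,3,0.04],[0.0065,0.0397,0,0,0,3,0.04],[0,0,0,0,0,0,0.04]]';python3 -m inch '[[0,0,-0.02,0,0,0,0.04],[0,0,-0.03,0,0,0,0.04],[0,0,-0.03,0,0,0,0.04],[0,0,-0.02,0,0,0,0.04],[0,0,0,0,0,0,0.04],[0,0,0,0,0,0,0.04]]'; python3 - <<'E'
from h import *
s=manip.get_state();print(s["wrist_force"],s["qpos"])
E
```

```text
time_s: 6.25
position: [0.6278, 0.1399, 0.2422]
eef_rot: [0.0, 0.984, -0.18, -0.002]
wrist_force: [0.2, 0.2, -1.9]
gripper_width: 0.0531
time_s: 7.0
position: [0.6293, 0.1357, 0.1451]
eef_rot: [-0.0, 0.983, -0.183, 0.0]
wrist_force: [-0.4, -0.2, -1.7]
gripper_width: 0.0533
[-0.43941633 -0.20063205 -1.7496522 ] [ 9.34001449e-02  6.43399774e-01  1.30649908e+00 -6.45263049e-05
  1.19144337e+00  4.61089691e-01]
```

```bash
python3 -m inch '[[0,0,-0.004,0,0,0,0.04],[0,0,-0.003,0,0,0,0.04],[0,0,0,0,0,0,0.04]]'; python3 -m inch '[[0,0,-0.002,0,0,0,0.04],[0,0,0,0,0,0,0.04]]'; python3 -m inch '[[0,0,-0.0015,0,0,0,0.04],[0,0,0,0,0,0,0.04]]'
```

```text
time_s: 7.38
position: [0.6292, 0.1357, 0.1377]
eef_rot: [0.0, 0.983, -0.183, -0.0]
wrist_force: [-0.0, 0.3, -2.8]
gripper_width: 0.0535
time_s: 7.62
position: [0.6292, 0.1357, 0.1356]
eef_rot: [0.0, 0.983, -0.183, -0.0]
wrist_force: [-0.6, 0.3, -2.2]
gripper_width: 0.0535
time_s: 7.88
position: [0.6294, 0.1357, 0.1346]
eef_rot: [-0.0, 0.983, -0.183, 0.0]
wrist_force: [0.3, 0.3, 0.5]
gripper_width: 0.053
```

```bash
python3 -m inch '[[0,0,-0.0005,0,0,0,0.04],[0,0,0,0,0,0,0.058],[0,0,0,0,0,0,0.066],[0,0,0,0,0,0,0.08],[0,0,0,0,0,0,0.08],[0,0,0,0,0,0,0.08],[0,0,0,0,0,0,0.08],[0,0,0.02,0,0,0,0.08],[0,0,0.04,0,0,0,0.08],[0,0,0.05,0,0,0,0.08],[0,0,0.04,0,0,0,0.08],[0,0,0,0,0,0,0.08]]'
python3 - <<'E'
from h import *
import pickle
from fit import onpanel if False else c
E
cat > k.py <<'E'
from h import *
# tester frame (refined y by +2 mm from pad), knob axis
t=np.array([.5756,.140,0]);T=R.from_euler('z',-.089);a=np.radians(35)
n=T.apply([-np.sin(a),0,np.cos(a)]);up=T.apply([np.cos(a),0,np.sin(a)]);rt=np.cross(up,n)
base=t+T.apply([-.01,0,.1])-.0595*up-.0005*rt
grip=base+.031*n
def bar(th): return np.cos(th)*up+np.sin(th)*rt
def tool(th): # jaws across the bar: tool x perpendicular to bar, z=-n
    x=np.cross(n,bar(th));z=-n;return np.c_[x,np.cross(z,x),z]
E
python3 - <<'E'
from k import *
st=manip.get_state();w=st["eef_rot"];R0=R.from_quat(w[[1,2,3,0]])
print(st["position"],st["qpos"],"grip",grip,"n",n)
for d in(30,60,90):
    for f in(0,180):
        G=R.from_matrix(tool(np.radians(d+f)));print(d,f,"rotvec deg",np.degrees((G*R0.inv()).as_rotvec()).round(1))
s=capture("side");u,v=300,140
cv2.imwrite("pics/a3.png",cv2.resize(s["frame"][130:210,270:390],(780,520),interpolation=2)[:,:,::-1])
E
```

```text
time_s: 9.38
position: [0.6306, 0.1359, 0.288]
eef_rot: [-0.001, 0.983, -0.183, 0.004]
wrist_force: [0.4, 1.2, -0.8]
gripper_width: 0.0796
[0.63060623 0.1358586  0.28798606] [ 9.34851990e-02  5.43968710e-01  1.08629508e+00 -3.85908125e-06
  1.50332811e+00  4.61373407e-01] grip [0.49942688 0.14729935 0.09126592] n [-0.57130629  0.05098094  0.81915204]
30 0 rotvec deg [-26.  -27.1  73.3]
30 180 rotvec deg [  29.7  -27.1 -100.2]
60 0 rotvec deg [-17.1 -31.3  44.4]
60 180 rotvec deg [  39.4  -20.5 -128.7]
90 0 rotvec deg [ -8.1 -33.8  15.4]
90 180 rotvec deg [  49.3  -11.2 -156.8]  File "<stdin>", line 3
    from fit import onpanel if False else c
                            ^^
SyntaxError: invalid syntax
```

View pics/a3.png

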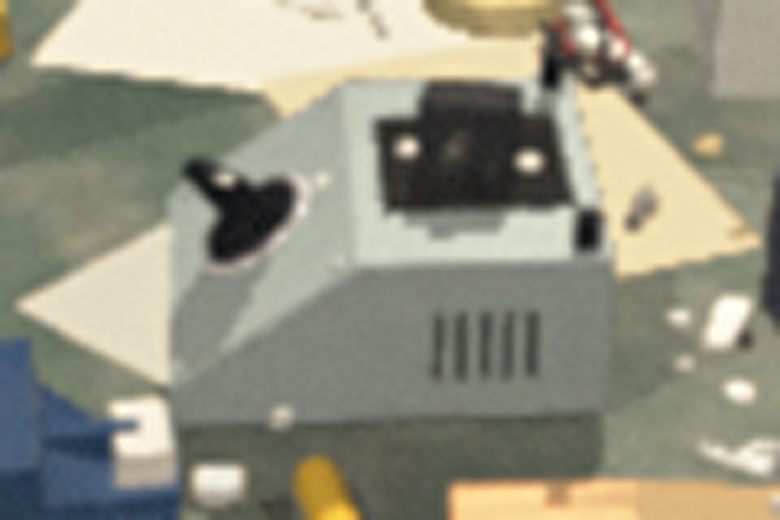

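```bash
python3 - <<'E'
from k import *
import pickle
s=pickle.load(open("side0.pkl","rb"));E=np.array(s["eye"])
px=lambda x,y:((x+.5)/6.5-.5+270,(y+.5)/6.5-.5+130)
print("coil",(atz(s,*px(405,147),.109)+atz(s,*px(528,160),.109))/2)
for nm,q,h in(("skirt",(254,222),.005),("dot",(322,180),0),("far end",(195,165),.042),("line",(226,181),.042)):
    d=ray(s,*px(*q));w=E+d*(((base+n*h-E)@n)/(d@n))-base;print(nm,"up",(w@up).round(4),"right",(w@rt).round(4))
for th in(30,60,90):
  print(th,[((proj(s,base+.042*n+k*.032*bar(np.radians(th)))-[270,130]+.5)*6.5).round() for k in(1,-1)])
E
```

```text
coil [0.62722601 0.13298543 0.109     ]
skirt up 0.0009 right 0.0008
dot up 0.0426 right -0.007
far end up -0.0103 right -0.0206
line up 0.0099 right 0.0179
30 [array([254., 162.]), array([170., 187.])]
60 [array([236., 185.]), array([187., 165.])]
90 [array([212., 205.]), array([211., 145.])]
```

```bash
python3 -m inch '[[-0.03,0.002,0,-2.14,-3.91,5.55,0.05],[-0.03,0.002,0,-2.14,-3.91,5.55,0.05],[-0.03,0.002,0,-2.14,-3.91,5.55,0.05],[-0.03,0.002,-0.02,-2.14,-3.91,5.55,0.05],[-0.03,0.002,-0.02,-2.14,-3.91,5.55,0.05],[-0.02,0.002,-0.03,-2.14,-3.91,5.55,0.05],[-0.01,0.002,-0.02,-2.14,-3.91,5.55,0.05],[-0.008,0.0025,-0.015,-2.14,-3.91,5.55,0.05],[0,0,0,0,0,0,0.05],[0,0,0,0,0,0,0.05]]' 40
cat >> k.py <<'E'
def report(th,h=.033):
    st=manip.get_state();R0=R.from_quat(st["eef_rot"][[1,2,3,0]]);M=R0.as_matrix()
    G=R.from_matrix(tool(np.radians(th)));p=st["position"]-base
    x=M[:,0];b=np.cross(x,n)  # bar dir implied
    print("t",st["time_s"],"q",st["qpos"].round(2),"to go",(base+h*n-st["position"]).round(4),"rot",np.degrees((G*R0.inv()).as_rotvec()).round(1),"bar angle",np.degrees(np.arctan2(b@rt,b@up)).round(1),"h",(p@n).round(4),"up,rt",(p@up).round(4),(p@rt).round(4),"F",st["wrist_force"].round(1),"Mn",(st["moment"]@n).round(2),"w",st["gripper_width"].round(4))
E
python3 -c "
from k import *
report(60)"
```

```text
time_s: 10.68
position: [0.4425, 0.1519, 0.1797]
eef_rot: [0.093, 0.933, 0.201, 0.283]
wrist_force: [0.4, -0.4, 0.6]
gripper_width: 0.0501Traceback (most recent call last):
  File "<string>", line 3, in <module>
    report(60)
    ~~~~~~^^^^
  File "k.py", line 14, in report
    print("t",st["time_s"],"q",st["qpos"].round(2),"to go",(base+h*n-st["position"]).round(4),"rot",np.degrees((G*R0.inv()).as_rotvec()).round(1),"bar angle",np.degrees(np.arctan2(b@rt,b@up)).round(1),"h",(p@n).round(4),"up,rt",(p@up).round(4),(p@rt).round(4),"F",st["wrist_force"].round(1),"Mn",(st["moment"]@n).round(2),"w",st["gripper_width"].round(4))
                                                                                                                                                                                                                                                                                                                                      ^^^^^^^^^^^^^^^^^^^^^^^^^
AttributeError: 'float' object has no attribute 'round'
```

```bash
sed -i 's/st\["gripper_width"\].round(4)/round(st["gripper_width"],4)/' k.py
python3 - <<'E'
from k import *
report(60)
c=capture("side");cv2.imwrite("pics/a4.png",cv2.resize(c["frame"][110:210,250:370],(720,600),interpolation=2)[:,:,::-1])
E
```

```text
t 10.675 q [ 0.32  0.14  2.2  -0.79  0.33  0.59] to go [ 0.0558 -0.0045 -0.0868] rot [ 0.2 -0.4  0.6] bar angle 60.4 h 0.1362 up,rt 0.0039 0.0005 F [ 0.4 -0.4  0.6] Mn -0.01 w 0.0501
```

View pics/a4.png

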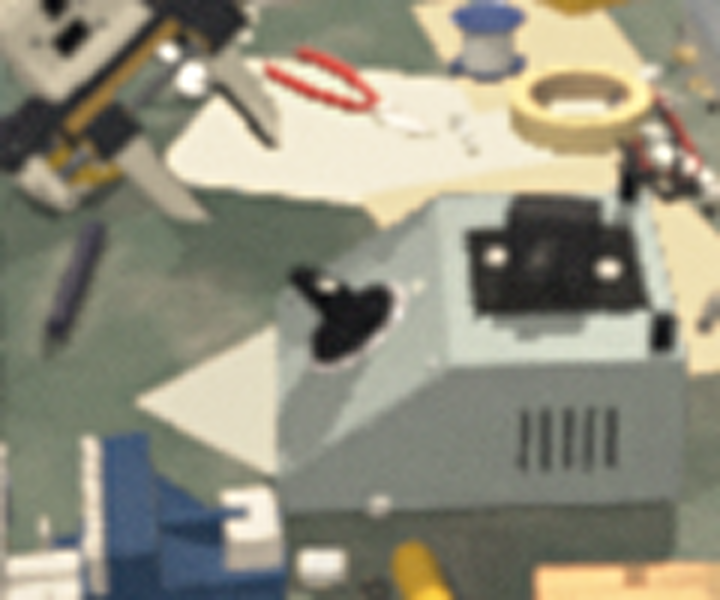

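```bash
cat > kin.py <<'E'
from k import *
from scipy.optimize import least_squares
D=np.array([[1.022,.3427,1.5250,0,1.2754,-.146,.2056,.4827,.2450],[-.7290,.6115,1.3930,0,1.1362,.4766,.5084,-.352,.1328],[-.7239,.5294,1.2248,0,1.3851,.4817,.5168,-.3549,.2487],[.0934,.6434,1.3065,0,1.1914,.4611,.6293,.1357,.1451],[.0935,.5440,1.0863,0,1.5033,.4614,.6306,.1359,.2880]])
st=manip.get_state();D=np.vstack([D,np.r_[st["qpos"],st["position"]]])
def fk(q,k,s=(1,1)):
    a1,L2,L3,d,Lt,off,gam=k
    A=R.from_euler('z',q[0]); f=R.from_euler('y',q[1]+q[2])
    # forearm along local z of f; elbow offset gam
    p=np.array([a1,off,d])+R.from_euler('y',q[1]).apply([0,0,L2])+f.apply([gam,0,L3])
    W=f*R.from_euler('z',s[0]*q[3])*R.from_euler('y',q[4])
    p=p+W.apply([0,0,Lt]); T=A*W*R.from_euler('z',s[1]*q[5])
    return A.apply(p),T
best=None
for s in((1,1),(-1,1)):
    r=least_squares(lambda k:np.ravel([fk(q[:6],k,s)[0]-q[6:] for q in D]),[0,.4,.4,.2,.2,.0765,0])
    T=fk(D[-1,:6],r.x,s)[1].as_matrix();print(s,r.x.round(4),np.abs(r.fun).max(),"tool z",T[:,2],"x",T[:,0])
    if best is None or r.cost<best[0]: best=(r.cost,r.x,s)
k0,s0=best[1:]
print("-n",-n,R.from_quat(st["eef_rot"][[1,2,3,0]]).as_matrix()[:,0])
def ik(p,z,q0):
    lo=np.array([-2.5,-.75,.05,-1,.28,0]);hi=np.array([2.5,2,2.68,4.1,2.6,.001])
    r=least_squares(lambda q:np.r_[(fk(q,k0,s0)[0]-p)*10,(fk(q,k0,s0)[1].as_matrix()[:,2]-z)],np.clip(q0,lo+1e-4,hi-1e-4),bounds=(lo,hi));return r
if __name__=="__main__":
  for tilt in(35,28,20):
    z=T_=None
    zz=T_ if T_ else None
    from k import T as TT
    z=TT.apply([np.sin(np.radians(tilt)),0,-np.cos(np.radians(tilt))])
    for q4 in(-.8,.0,1.5,3.0):
        r=ik(base+.033*n,z,[.2,.3,2.,q4,.5,0]);print(tilt,q4,r.x.round(3),r.cost)
E
python3 kin.py
```

```text
(1, 1) [-0.0057  0.5071  0.3857  0.2321  0.3048  0.0766  0.0494] 0.002912854920046365 tool z [ 0.56572714 -0.0593196  -0.82245607] x [-0.75873109 -0.42804864 -0.49102087]
(-1, 1) [ 0.169   0.39    0.2486 -0.0361  0.043   0.0631 -0.0281] 0.055741284664658663 tool z [ 0.42192005  0.38150948 -0.82245607] x [-0.58364423  0.80848094  0.07561734]
-n [ 0.57130629 -0.05098094 -0.81915204] [0.75873109 0.42804864 0.49102087]
35 -0.8 [ 0.278  0.408  2.101 -1.     0.28   0.   ] 0.005301703642782793
35 0.0 [ 0.278  0.408  2.101 -1.     0.28   0.   ] 0.0053017036424862045
35 1.5 [ 0.278  0.408  2.101 -1.     0.28   0.   ] 0.005301703642494502
35 3.0 [0.273 0.429 2.23  4.1   0.28  0.   ] 0.002459524993672687
28 -0.8 [ 2.390e-01  4.000e-01  2.076e+00 -6.480e-01  2.800e-01  1.000e-03] 0.00048394449406776217
28 0.0 [ 0.239  0.4    2.076 -0.648  0.28   0.   ] 0.0004839444950104024
28 1.5 [ 0.238  0.4    2.076 -0.648  0.28   0.   ] 0.0004839452240859507
28 3.0 [0.273 0.432 2.231 4.1   0.28  0.   ] 0.018086506169740193
20 -0.8 [ 0.197  0.406  1.998 -0.243  0.412  0.   ] 5.948277926144953e-21
20 0.0 [ 0.197  0.406  1.998 -0.243  0.412  0.   ] 2.695651431010979e-19
20 1.5 [ 0.197  0.406  1.998 -0.243  0.412  0.   ] 3.768698388331709e-24
20 3.0 [2.730e-01 4.350e-01 2.232e+00 4.100e+00 2.800e-01 1.000e-03] 0.05333982045554547
```

```bash
cat > opt.py <<'E'
from kin import *
lo=np.array([-2.5,-.75,.05,-.85,.32,0]);hi=np.array([2.5,2,2.68,4.1,2.6,.001])
def best(h):
    p=base+h*n
    r=least_squares(lambda q:np.r_[(fk(q,k0,s0)[0]-p)*1000,(fk(q,k0,s0)[1].as_matrix()[:,2]+n)],[.25,.4,2.08,-.8,.33,.0005],bounds=(lo,hi))
    z=fk(r.x,k0,s0)[1].as_matrix()[:,2];return p,r.x,z
def plan(h,th):
    p,q,z=best(h);ax=np.cross(-n,z);A=R.from_rotvec(ax/np.linalg.norm(ax)*np.arcsin(np.linalg.norm(ax)))
    G=A*R.from_matrix(tool(np.radians(th)));R0=R.from_quat(st["eef_rot"][[1,2,3,0]])
    print(h,"q",q.round(2),"dev",np.degrees(np.arccos(-n@z)).round(1),"z",z.round(3),"shift",(p-st["position"]).round(4),"rot",np.degrees((G*R0.inv()).as_rotvec()).round(2))
    return G
if __name__=="__main__":
    plan(.09,60);G=plan(.036,60);plan(.048,60)
E
python3 opt.py | tail -3
```

```text
0.09 q [ 0.3   0.27  2.15 -0.85  0.32  0.  ] dev 4.0 z [ 0.519 -0.085 -0.85 ] shift [ 0.0228 -0.0016 -0.0405] rot [-1.36  3.12 -0.65]
0.036 q [ 0.28  0.41  2.08 -0.85  0.32  0.  ] dev 7.8 z [ 0.466 -0.112 -0.878] shift [ 0.0536 -0.0044 -0.0847] rot [-2.52  6.57 -1.69]
0.048 q [ 0.28  0.38  2.1  -0.85  0.32  0.  ] dev 7.0 z [ 0.477 -0.107 -0.873] shift [ 0.0468 -0.0038 -0.0749] rot [-2.29  5.87 -1.48]
```

```bash
python3 -m inch '[[0.0057,-0.0004,-0.0101,-0.34,0.78,-0.16,0.04],[0.0057,-0.0004,-0.0101,-0.34,0.78,-0.16,0.04],[0.0057,-0.0004,-0.0101,-0.34,0.78,-0.16,0.04],[0.0057,-0.0004,-0.0101,-0.34,0.78,-0.16,0.04],[0.0062,-0.0006,-0.0088,-0.23,0.69,-0.21,0.04],[0.0062,-0.0006,-0.0088,-0.23,0.69,-0.21,0.04],[0.0062,-0.0006,-0.0088,-0.23,0.69,-0.21,0.04],[0.0062,-0.0006,-0.0088,-0.23,0.69,-0.21,0.04],[0.003,-0.0003,-0.0044,0,0,0,0.04],[0,0,0,0,0,0,0.04]]' 40
python3 - <<'E'
from k import *
report(60,.036);print(R.from_quat(manip.get_state()["eef_rot"][[1,2,3,0]]).as_matrix()[:,2])
c=capture("side");d=capture("top")
cv2.imwrite("pics/a5.png",np.hstack([cv2.resize(c["frame"][120:200,260:340],(400,400),interpolation=2),cv2.resize(d["frame"][160:240,185:265],(400,400),interpolation=2)])[:,:,::-1])
E
```

```text
time_s: 11.98
position: [0.4923, 0.1474, 0.0989]
eef_rot: [0.105, 0.947, 0.201, 0.229]
wrist_force: [-0.7, -0.4, -0.4]
gripper_width: 0.0397
t 11.975 q [ 0.28  0.39  2.1  -0.9   0.3   0.68] to go [ 0.0042  0.0002 -0.0036] rot [ 2.6 -6.3  1.9] bar angle 59.8 h 0.0413 up,rt -0.0014 0.0005 F [-0.7 -0.4 -0.4] Mn 0.05 w 0.0397
[ 0.47555333 -0.1064886  -0.87321774]
```

View pics/a5.png

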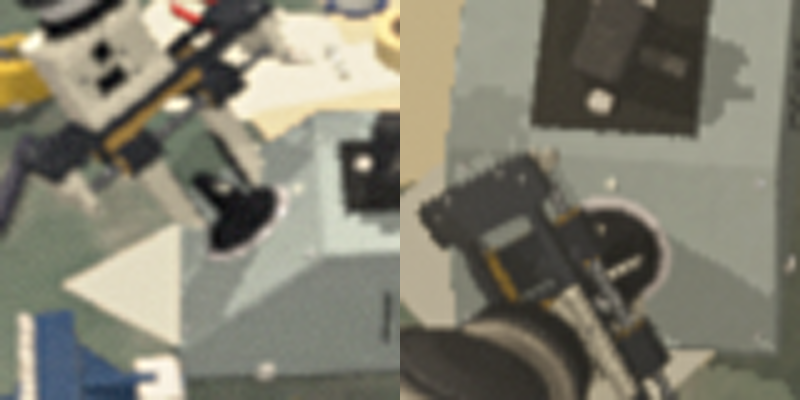

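```bash
python3 -m inch '[[0.003,0,-0.0035,-0.2,0.7,-0.2,0.04],[0,0,0,0,0,0,0.04],[0,0,0,0,0,0,0.0],[0,0,0,0,0,0,0],[0,0,0,0,0,0,0],[0,0,0,0,0,0,0],[0,0,0,0,0,0,0]]' 50
python3 - <<'E'
from k import *
report(60,.036);M=R.from_quat(manip.get_state()["eef_rot"][[1,2,3,0]]).as_matrix();print("10deg steps about tool -z:",(-10*M[:,2]).round(3), "z off n plane")
E
```

```text
time_s: 12.95
position: [0.4962, 0.1479, 0.0963]
eef_rot: [0.105, 0.948, 0.2, 0.224]
wrist_force: [4.1, 0.7, -0.8]
gripper_width: 0.0154
t 12.95 q [ 0.28  0.4   2.09 -0.86  0.31  0.64] to go [ 0.0004 -0.0004 -0.0009] rot [ 2.7 -6.9  2.1] bar angle 59.8 h 0.037 up,rt 0.0002 -0.0003 F [ 4.1  0.7 -0.8] Mn -0.01 w 0.0154
10deg steps about tool -z: [-4.666  1.098  8.777] z off n plane
```

```bash
python3 -m inch '[[0,0,0,-2.33,0.55,4.39,0],[0,0,0,-2.33,0.55,4.39,0],[0,0,0,-2.33,0.55,4.39,0],[0,0,0,-2.33,0.55,4.39,0],[0,0,0,-2.33,0.55,4.39,0],[0,0,0,-2.33,0.55,4.39,0],[0,0,0,0,0,0,0]]'
python3 -c "
from k import *
report(30,.036)"
python3 -m inch '[[0,0,0,-2.33,0.55,4.39,0],[0,0,0,-2.33,0.55,4.39,0],[0,0,0,-2.33,0.55,4.39,0],[0,0,0,-2.33,0.55,4.39,0],[0,0,0,-2.33,0.55,4.39,0],[0,0,0,-2.33,0.55,4.39,0],[0,0,0,0,0,0,0]]'
python3 -c "
from k import *
report(0,.036)"
```

```text
time_s: 13.82
position: [0.4964, 0.1481, 0.0965]
eef_rot: [0.16, 0.864, 0.438, 0.19]
wrist_force: [5.2, 2.2, -0.1]
gripper_width: 0.0151
t 13.825 q [ 0.28  0.4   2.09 -0.86  0.31  0.12] to go [ 0.0002 -0.0006 -0.0011] rot [ 2.6 -6.8  2.1] bar angle 29.7 h 0.0371 up,rt 0.0005 -0.0006 F [ 5.2  2.2 -0.1] Mn -0.24 w 0.0151
time_s: 14.7
position: [0.4962, 0.1486, 0.0965]
eef_rot: [0.203, 0.721, 0.647, 0.143]
wrist_force: [4.7, 5.1, 0.2]
gripper_width: 0.0141
t 14.7 q [ 0.28  0.4   2.09 -0.87  0.31 -0.4 ] to go [ 0.0003 -0.0011 -0.0011] rot [ 2.6 -6.7  2.1] bar angle -0.3 h 0.0371 up,rt 0.0003 -0.001 F [4.7 5.1 0.2] Mn -0.32 w 0.0141
```

```bash
for i in 1 2; do python3 -m inch '[[0,0,0,-1.87,0.44,3.51,0],[0,0,0,0,0,0,0]]' >/dev/null
python3 -c "
from k import *
report(0,.036)"; done
python3 -m inch '[[0,0,0,-1.4,0.33,2.63,0],[0,0,0,0,0,0,0],[0,0,0,0,0,0,0]]' >/dev/null
python3 -c "
from k import *
report(0,.036)"
```

```text
t 14.95 q [ 0.28  0.4   2.09 -0.87  0.31 -0.47] to go [ 0.0004 -0.0011 -0.0011] rot [ 4.7 -7.1 -1.3] bar angle -4.3 h 0.0371 up,rt 0.0002 -0.001 F [ 3.4  5.1 -0. ] Mn -0.44 w 0.014
t 15.2 q [ 0.28  0.4   2.09 -0.87  0.31 -0.53] to go [ 0.0003 -0.0011 -0.0011] rot [ 6.7 -7.4 -4.6] bar angle -8.2 h 0.0371 up,rt 0.0003 -0.001 F [4.  3.8 0.5] Mn -0.9 w 0.0144
t 15.575 q [ 0.28  0.4   2.09 -0.87  0.31 -0.58] to go [ 0.0006 -0.001  -0.0009] rot [ 8.2 -7.6 -7.1] bar angle -11.0 h 0.0372 up,rt -0.0 -0.001 F [2.3 5.1 0.1] Mn -1.19 w 0.0149
```

The hard stop is confirmed: the moment rises to 1.2 N m at tool angle -11°. Now clockwise.

```bash
python3 -m inch '[[0,0,0,2.56,-0.6,-4.83,0],[0,0,0,2.56,-0.6,-4.83,0],[0,0,0,0,0,0,0],[0,0,0,0,0,0,0]]' >/dev/null
python3 -c "
from k import *
report(0,.036)"
python3 -m inch '[[0,0,0,2.8,-0.66,-5.27,0],[0,0,0,2.8,-0.66,-5.27,0],[0,0,0,2.8,-0.66,-5.27,0],[0,0,0,2.8,-0.66,-5.27,0],[0,0,0,2.8,-0.66,-5.27,0],[0,0,0,2.8,-0.66,-5.27,0],[0,0,0,2.8,-0.66,-5.27,0],[0,0,0,2.8,-0.66,-5.27,0],[0,0,0,2.8,-0.66,-5.27,0],[0,0,0,2.8,-0.66,-5.27,0],[0,0,0,0,0,0,0]]' >/dev/null
python3 - <<'E'
from k import *
report(60,.036);print(R.from_quat(manip.get_state()["eef_rot"][[1,2,3,0]]).as_matrix()[:,2])
E
```

```text
t 16.075 q [ 0.28  0.4   2.09 -0.87  0.31 -0.4 ] to go [ 0.0007 -0.0011 -0.0008] rot [ 2.6 -6.8  2.1] bar angle -0.3 h 0.0371 up,rt -0.0001 -0.0011 F [2.5 5.5 0.9] Mn -0.13 w 0.0141
t 17.45 q [ 0.28  0.4   2.09 -0.86  0.31  0.64] to go [ 0.0009 -0.0012 -0.0011] rot [ 2.5 -6.8  2.1] bar angle 59.9 h 0.0374 up,rt -0.0002 -0.0011 F [-1.4  6.2  3. ] Mn -0.01 w 0.0152
[ 0.46683176 -0.10771816 -0.8777613 ]
```

```bash
python3 -m inch '[[0,0,0,2.8,-0.65,-5.27,0],[0,0,0,2.8,-0.65,-5.27,0],[0,0,0,2.8,-0.65,-5.27,0],[0,0,0,2.8,-0.65,-5.27,0],[0,0,0,2.8,-0.65,-5.27,0],[0,0,0,2.8,-0.65,-5.27,0],[0,0,0,2.8,-0.65,-5.27,0],[0,0,0,2.8,-0.65,-5.27,0],[0,0,0,2.8,-0.65,-5.27,0],[0,0,0,2.8,-0.65,-5.27,0],[0,0,0,0,0,0,0]]' >/dev/null
python3 -c "
from k import *
report(120,.036)"
python3 -m inch '[[0,0,0,2.33,-0.54,-4.39,0],[0,0,0,2.33,-0.54,-4.39,0],[0,0,0,2.33,-0.54,-4.39,0],[0,0,0,2.33,-0.54,-4.39,0],[0,0,0,2.33,-0.54,-4.39,0],[0,0,0,2.33,-0.54,-4.39,0],[0,0,0,0,0,0,0],[0,0,0,0,0,0,0],[0,0,0,0,0,0,0]]' >/dev/null
python3 -c "
from k import *
report(150,.036)"
```

```text
t 18.825 q [ 0.28  0.4   2.09 -0.85  0.31  1.68] to go [ 0.0012 -0.0004 -0.001 ] rot [ 2.5 -7.   2.1] bar angle 120.2 h 0.0375 up,rt -0.0004 -0.0003 F [-2.3  4.7  5.1] Mn 0.07 w 0.0144
t 19.95 q [ 0.27  0.4   2.09 -0.85  0.31  2.2 ] to go [ 0.0017 -0.0006 -0.0007] rot [ 2.4 -7.   2. ] bar angle 149.9 h 0.0375 up,rt -0.001 -0.0004 F [-3.8  6.5  5.7] Mn -0.09 w 0.0137
```

```bash
python3 -m inch '[[0,0,0,0,0,0,0.025],[0,0,0,0,0,0,0.04],[0,0,0,0,0,0,0.04],[0,0,0,0,0,0,0.04],[-0.005,0.001,0.008,0,0,0,0.04],[-0.012,0.001,0.017,0,0,0,0.04],[-0.015,0.002,0.025,0,0,0,0.04],[-0.01,0.002,0.03,0,0,0,0.04],[-0.01,0,0.03,0,0,0,0.04],[-0.02,0,0.03,0,0,0,0.04],[-0.02,0,0.03,0,0,0,0.04],[0,0,0,0,0,0,0.04]]'
python3 - <<'E'
from k import *
s=capture("side");c=capture("top")
for th in(120,150,180):
  print(th,[((proj(s,base+.042*n+k*.032*bar(np.radians(th)))-[260,120]+.5)*5).round() for k in(1,-1)])
cv2.imwrite("pics/a6.png",np.hstack([cv2.resize(s["frame"][120:200,260:340],(400,400),interpolation=2),cv2.resize(c["frame"][143:223,190:270],(400,400),interpolation=2)])[:,:,::-1])
cv2.imwrite("pics/s6.png",s["frame"][:,:,::-1])
E
```

```text
time_s: 21.45
position: [0.4034, 0.1538, 0.268]
eef_rot: [-0.086, 0.812, -0.529, 0.232]
wrist_force: [-0.2, -0.3, -0.6]
gripper_width: 0.0401
120 [array([194., 217.]), array([230., 152.])]
150 [array([180., 217.]), array([244., 151.])]
180 [array([175., 209.]), array([250., 159.])]
```

View pics/a6.png

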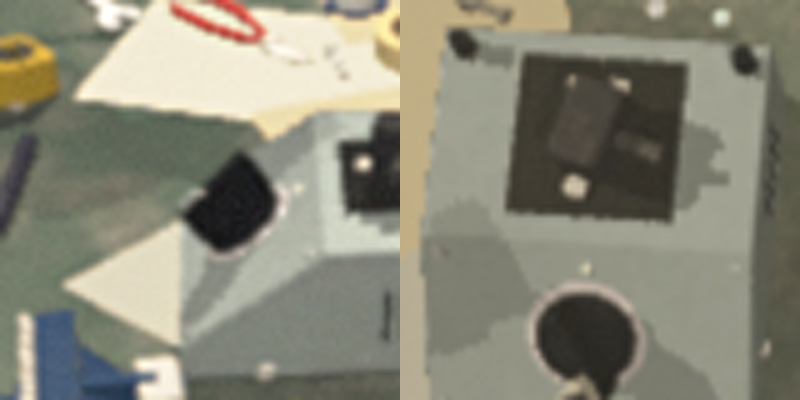

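```bash
python3 -c "
from h import *
s=manip.get_state();print(s['time_s'],s['wrist_force']);print(manip.job_done())"
```

```text
21.55 [ 0.6003868   0.16254329 -0.47763283]
the job is handed in; nothing more can be done
None
```

I moved the coil from the bin onto the tester's pad and set the knob to the fifth click from off. I handed the job in at 21.6 s. It reported no verdict.

- **Coil:** I picked the large black one in the bin and left the look-alikes alone. It stands upright on the pad. The side picture taken after I let go puts it about 4 mm from the pad's centre.
- **Piston:** I never touched it. It still stood in the bin in the picture after the coil was lifted, the last picture I viewed that shows it.
- **Knob, off stop:** It started on click 2. I turned it anticlockwise until the moment rose to about 1.2 N m against the hard stop.
- **Knob, fifth click:** From there I turned it clockwise in one grip to 150°, the fifth click. The moment was near zero at the 60°, 120° and 150° checks, as expected on a detent. After release, the last side picture shows the bar at about 150°.
- **Knob grip:** The arm could not line up exactly with the knob's axis there (wrist joint 5 near its limit), so I gripped about 8° off it. The bar showed no sign of slipping, except that the jaws opened slightly while pushing against the stop.
- **Robot:** At the end it was clear of everything, with wrist force near zero.

I viewed 9 pictures. No check failed or disagreed with another.

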